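# Lay out a radio node in cabling order

## Robot

A 6-joint arm with a two-finger parallel gripper is mounted at the origin on the work surface. World frame = base frame: x ahead of the robot, y to its left, z up, the work surface at z = 0. Lengths are in mm, angles in rad, forces in N, time in s.
With the tool pointing down it reaches from about 275 to 750 mm from the base axis. Payload 10.2 kg.
Tool frame: the origin (TCP) lies midway between the tips of the shut fingers; the grasp point (between the pads) lies 19 mm behind it; z points along the fingers, y is the direction in which the jaws open and shut (so a half turn about z gives the same grasp; the last joint's range is limited). The gripper opens to 85 mm and grips with 20 to 120 N. Pads are 22 mm wide; open, the fingers measure 114 mm over their backs; the gripper's body (76 mm by 85 mm) begins 54 mm behind the grasp point. The pads swing forward as they close: fully open they stand 13 mm farther back than shut.
Start: joints at [0.984, 0.313, 1.498, -0, 1.331, -0.223], TCP at [186.823, 490.641, 231.294] pointing down, gripper open.
Joint ranges: [-2.94, 2.94], [-0.97, 2.17], [0.19, 2.56], [-1.23, 4.37], [0.02, 3.11], [-2.88, 2.88]. Speed limits (rad/s): [2.39, 2.39, 3.01, 3.14, 3.14, 3.14].

## Interface

Orientations are given as a unit quaternion [w, x, y, z].
In Python, from rig import sense, capture, finish_job, search_frame, trace gives the robot as it stands.
- The arm moves only by the tool arm_command, never from a script. Its argument "steps" is one flat list of numbers, 5 for each row, row after row: the shift along the world's x, y, z in units of 50 mm (1.0 is 50 mm), then the turn about the world's z in units of 5 degrees (1.0 is 5 degrees), then the opening in per cent of the stroke, from 0 (shut) to 100 (fully open). In form: [dx, dy, dz, twist, fingers, dx, dy, dz, twist, fingers, ...]. A call has 1 to 5 rows; each row shifts and turns the commanded pose from where the row before left it; what a row does not reach is not made up. A row lasts 1/8 s, in which the tool goes at most 62.5 mm and 10.7 degrees, less where a joint would pass 70% of its speed; a pose out of reach is approached as far as the arm can. A call is refused whole if a number of a shift passes 1 or a number of a turn 1, either way. A call with a gripper value outside its range is refused whole. The fingers move at their own pace and stop on an object; "grip_force" is the grip in N (left out, the last holds). Time passes only in rows, so rows that do not move let the fingers close. It gives the time, the measured TCP pose, the force and the opening at its end, in the units of the state.
- sense(): the state, without advancing time (a new reading comes with each control period).
- capture(name): name is "scene" or "top" or "wrist"; returns a dict with "frame" (420x560x3 uint8, blue, green, red), "fov_y" (degrees; the focal length in pixels is half the picture's height over the tangent of half this angle, whatever the lens; pixels are square), "cx", "cy" (the principal point, pixels), "extrinsics" (4x4, takes a point from world to camera coordinates). Camera axes: x right, y down, z forward; pixel columns grow to the right and rows downward; lengths in mm; the calibration is good to about 2 mm. The wrist camera is an equidistant fisheye: a pixel r from the principal point sees the ray r / f radians off the axis. A picture is of the moment at which its call begins. There is no depth.
- finish_job(): hands the job in, once; it reports no verdict.
Trained networks look in a picture, given as the dict that the camera call returned (one of the last four; its "shot" number tells which), for a name from the list of things; names that differ only in an ending like _2 or _b are one class to them, and where a whole thing is asked for, a point or a joint stands for the part that bears it (a point fixed in the world has none). Each returns a list of dicts, best first, with "score" (0 to 1); they miss things now and then, are a little off and sometimes report something else, mostly with a low value. They report only what shows in the picture. A call takes as long as a camera call. They do not tell look-alikes from the thing itself.
- search_frame(picture, target): "point" ([x, y, z] in mm, in world coordinates, good to about 4 mm: the middle of the surface that is visible of it).
- trace(picture, target): "mask" (420x560 bool, what is visible of it).
The state is a dict: "time_s": time; "joints": joint angles; "dq": joint speeds; "tau": joint torques, N m; "eef_pos": TCP position; "ee_rot": TCP orientation; "force": force on the tool from outside, world axes, zero at the start; "wrist_torque": the same for the moment, N m; "grip_width": opening from 0.0 (shut) to 1.0 (fully open).
Only numpy, scipy, OpenCV 4.12 (cv2) and the standard library are available. Lean on these libraries where they do the work, as an engineer would, in place of code of your own. Each camera call takes 0.05 s, during which the arm holds its last target. There are 200 camera calls.

## Task

Lay out the parts of the radio node on the grey mat, ready for cabling, in one straight row along the middle of the mat with their centres evenly spaced between the antenna and the white supply block: the tall aluminium filter standing upright next to the antenna, the black battery pack in the middle, and the small light-grey power meter next to the supply block, then the display board face up and centred on top of the battery pack. The battery pack, the meter and the board lie flat with their long sides along the row (either way round); leave the short coupler where it stands.

Things in the scene. Friction and masses are not known exactly. Their poses are not given: they have to be found in the camera images.
- mat: thin grey mat fixed to the bench, 110 x 460 mm, 2 mm thick, white line along each long edge. Origin: centre of its underside; y along its length (the row), x across, z up. Antenna and supply block stand on its centre line, 180 mm to either side of its centre (which is where varies), so the even spacing is 90 mm: at its centre and 90 mm from it towards each.
- antenna: antenna stub fixed upright on the mat: stepped round aluminium foot (40 mm across at the bottom, narrower above) with a black clamp band 44 x 30 mm at mid-height and a white rod on top, 134 mm tall in all. Origin at the centre of its underside, on the mat's upper face.
- supply: supply block fixed on the mat: white plastic box, 50 mm across the row, 40 mm along it, 30 mm tall, with a grey rectangle on top. Origin at the centre of its underside, on the mat's upper face.
- filter_c (a point): centre (half-way up) of the filter: a tall stepped aluminium cylinder standing upright, 60 mm tall, 30 mm in diameter up to 45 mm, then 24 mm up to 54 mm, with a thin brass tip (10 mm) on top; about 110 g. The point is 30 mm above its underside. z up; its yaw means nothing. Loose.
- battery_c (a point): centre (half-way up) of the battery pack: black plastic box 46 mm (its x) by 70 mm (its y) by 22 mm tall, grey label on its flat top; about 160 g. The point is 11 mm above its underside. Loose.
- meter_c (a point): centre (half-way up) of the power meter: small light-grey plastic box 28 mm (its x) by 50 mm (its y) by 18 mm tall, with a small black screen on top and steel sockets in its short ends; about 50 g. The point is 9 mm above its underside. Loose.
- board_c (a point): centre (half-way up) of the display board: white circuit board in a carrier 40 mm (its x) by 66 mm (its y) by 9 mm thick, on it a black display 28 x 38 mm, 6 mm high (15 mm in all; 4 mm off-centre towards -y); about 60 g. The point is 7.5 mm above the underside, mid-carrier. z up = face up. Grip it by the long edges of the carrier. Loose.
- coupler_c (a point): centre (half-way up) of the short coupler, not part of the row: plain aluminium cylinder with one step, 30 mm tall, 24 mm in diameter, standing upright. The point is 15 mm above its underside. Loose; to be left where it stands.
Things that resemble listed ones, but are neither listed nor needed, are in the scene too. Leave any yellow look-alike of the part that bears meter_c alone.

How it is judged (in metres and radians):
At the end, for the whole second after the job is handed in: Filter, battery, meter on the mat within 15 mm of its centre line: battery within 15 mm of its centre, filter 74-106 mm from the antenna, meter 74-106 mm from the supply, both between them; board on the battery within 12 mm; long sides along the row within 0.2 rad; all upright, at rest (x of filter_c in the frame of mat between -0.015 and 0.015 m and x of battery_c in the frame of mat between -0.015 and 0.015 m and x of meter_c in the frame of mat between -0.015 and 0.015 m and y of battery_c in the frame of mat between -0.015 and 0.015 m and horizontal distance between filter_c and antenna between 0.074 and 0.106 m and horizontal distance between filter_c and supply below 0.3 m and horizontal distance between meter_c and supply between 0.074 and 0.106 m and horizontal distance between meter_c and antenna below 0.3 m and horizontal distance between board_c and battery_c below 0.012 m and z of board_c in the frame of battery_c between 0.0145 and 0.0225 m and z of filter_c in the frame of mat between 0.028 and 0.036 m and z of battery_c in the frame of mat between 0.009 and 0.017 m and z of meter_c in the frame of mat between 0.007 and 0.015 m and angle between the y axis of each of battery_c, meter_c and the y axis of mat, either way round below 0.2 rad and angle between the y axis of board_c and the y axis of battery_c, either way round below 0.2 rad and angle between each of filter_c, battery_c, meter_c, board_c's own z axis and vertical below 0.1 rad and linear speed of each of filter, battery, meter, board below 0.01 m/s); the robot touches nothing.
It fails at once if the short coupler is displaced by more than 20 mm (distance of coupler_c from where it was at the start of the episode above 0.02 m).
It also fails if it takes over 109 s, if anything falls off the work surface, if the arm or the gripper's body presses on something with over 40 N, if the wrist force passes 120 N, or if a joint passes its speed limit or range.

## Working session

There is one attempt and no reset: what is moved stays moved. The work goes in short steps, Python scripts to look and compute and a tool call to move; the robot and the scene stay as the last step left them, time stands still between calls to the robot, and variables do not carry over. Pictures are saved under pics/ and viewed, on a budget of 14 in all, crops included, one or two more only if the job needs it, and the job is handed in when it is done.

Besides the shell and the picture viewer there is one more tool, called after "Emit:" by a JSON object that holds its "op" and its "data". arm_command: Moves the arm, as the interface text tells. Its arguments: {"type":"object","properties":{"steps":{"type":"array"},"grip_force":{"type":"number"}},"required":["steps"]}

```bash
mkdir -p pics
cat > h.py <<'E'
import numpy as np, cv2
from rig import sense, capture, finish_job, search_frame, trace
def f_of(p): return p["frame"].shape[0]/2/np.tan(np.radians(p["fov_y"])/2)
def ray(p,u,v,fish=False):
    f=f_of(p); d=np.array([u-p["cx"],v-p["cy"]],float)/f
    if fish:
        r=np.hypot(*d); c=np.array([*(d/max(r,1e-9)*np.sin(r)),np.cos(r)])
    else: c=np.array([*d,1.])
    E=np.array(p["extrinsics"]); R=E[:3,:3]; return -R.T@E[:3,3], R.T@c
def at_z(p,u,v,z,fish=False):
    o,d=ray(p,u,v,fish); return o+d*(z-o[2])/d[2]
E
python3 - <<'E'
from h import *
for n in ("top","scene"):
    p=capture(n); cv2.imwrite(f"pics/{n}0.png",p["frame"])
    for t in ("mat","antenna","supply","filter_c","battery_c","meter_c","board_c","coupler_c"):
        print(n,t,[(np.round(r["point"]).tolist(),round(r["score"],2)) for r in search_frame(p,t)[:4]])
s=sense();print(s["time_s"],s["eef_pos"],s["ee_rot"],s["grip_width"])
E
```

```text
top mat [([646.0, 5.0, -0.0], 0.84), ([637.0, -168.0, 62.0], 0.36)]
top antenna [([635.0, -169.0, 64.0], 0.64)]
top supply [([648.0, 179.0, 33.0], 0.96), ([459.0, -4.0, 20.0], 0.46)]
top filter_c [([467.0, 131.0, 54.0], 0.51)]
top battery_c [([467.0, -292.0, 19.0], 0.95)]
top meter_c [([455.0, -7.0, 22.0], 0.7), ([524.0, -72.0, 18.0], 0.65)]
top board_c [([457.0, -162.0, 10.0], 0.9), ([637.0, -166.0, 63.0], 0.72)]
top coupler_c [([449.0, 273.0, 23.0], 0.42)]
scene mat [([469.0, -1.0, 16.0], 0.55)]
scene antenna [([648.0, -172.0, 65.0], 0.93)]
scene supply [([664.0, 185.0, 28.0], 0.77)]
scene filter_c [([475.0, 140.0, 37.0], 0.9)]
scene battery_c [([475.0, -284.0, 21.0], 0.59), ([472.0, 141.0, 37.0], 0.47)]
scene meter_c [([528.0, -73.0, 16.0], 0.83), ([456.0, 282.0, 19.0], 0.24)]
scene board_c [([461.0, -160.0, 7.0], 0.61)]
scene coupler_c [([456.0, 280.0, 20.0], 0.73), ([648.0, -171.0, 63.0], 0.19)]
0.9 [186.82930387 490.64116321 231.28753975] [ 7.58861055e-06  1.80891724e-01  9.83503017e-01 -1.64199889e-05] 1.0026440077152499
```

View pics/top0.png

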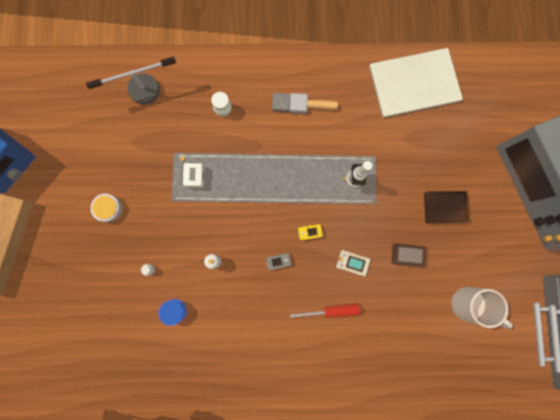

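View pics/scene0.png

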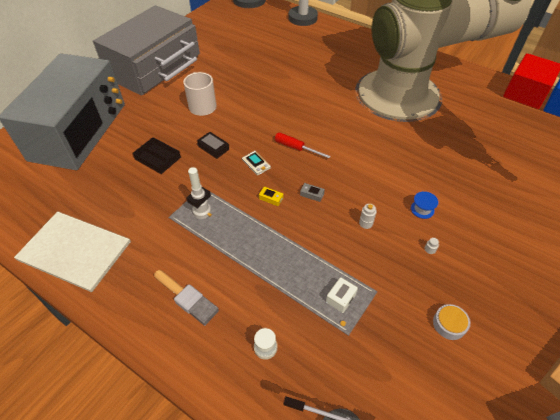

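The top view shows: battery (408,255) with label, board (353,263), grey meter (279,262), yellow look-alike (310,232), filter (213,261), coupler (148,270). The mat runs from 173 to 376, with the supply at (193,175) and the antenna foot at about (357,178).

```bash
cat >> h.py <<'E'
def rect(p,m,z,fish=False):
    "min-area rectangle of a mask put on the plane z: centre, long, short, angle of long axis from world y (deg, + ccw)"
    c=max(cv2.findContours(m.astype(np.uint8),0,cv2.CHAIN_APPROX_NONE)[0],key=cv2.contourArea)[:,0]
    w=np.array([at_z(p,u,v,z,fish)[:2] for u,v in c],np.float32)
    b=cv2.boxPoints(cv2.minAreaRect(w)); e=[b[1]-b[0],b[2]-b[1]]; e.sort(key=lambda q:-np.hypot(*q))
    a=np.degrees(np.arctan2(-e[0][0],e[0][1])); a=(a+90)%180-90
    return b.mean(0).round(1).tolist(),[round(float(np.hypot(*q)),1) for q in e],round(float(a),1)
E
python3 - <<'E'
from h import *
p=capture("top"); print(1/f_of(p), np.array(p["extrinsics"]).round(2).tolist())
for t,z in (("mat",2),("supply",32),("filter_c",50),("battery_c",22),("meter_c",18),("board_c",9),("coupler_c",30)):
    for r in trace(p,t)[:3]: print(t,round(r["score"],2),rect(p,r["mask"],z))
E
```

```text
0.0025132631340566503 [[-0.02, -1.0, 0.02, 3.5], [-0.99, 0.02, -0.12, 560.07], [0.12, -0.02, -0.99, 827.88], [0.0, 0.0, 0.0, 1.0]]
mat 0.84 ([647.5999755859375, 1.600000023841858], [461.4, 111.1], -1.8)
supply 0.71 ([650.7000122070312, 178.6999969482422], [51.9, 41.5], -89.8)
filter_c 0.68 ([463.1000061035156, 133.39999389648438], [33.5, 27.0], -1.1)
battery_c 0.84 ([469.29998779296875, -287.8999938964844], [74.0, 45.9], -6.8)
meter_c 0.66 ([460.1000061035156, -5.699999809265137], [50.1, 30.7], 17.3)
meter_c 0.64 ([522.5999755859375, -73.9000015258789], [54.2, 31.0], 7.1)
board_c 0.97 ([453.8999938964844, -167.6999969482422], [67.0, 39.5], -17.4)
board_c 0.61 ([448.70001220703125, 280.70001220703125], [30.4, 23.7], -1.1)
coupler_c 0.19 ([651.2000122070312, 179.10000610351562], [52.0, 41.6], -89.8)
```

Emit:
{"op": "arm_command", "data": {"steps": [0.55, -0.7, 0, -1, 100, 0.55, -0.7, 0, -1, 100, 0.55, -0.7, 0, -1, 100, 0.55, -0.7, 0, -1, 100, 0.55, -0.7, 0, -1, 100], "grip_force": 40}}

```text
time_s: 1.92
eef_pos: [325.1, 314.5, 231.4]
ee_rot: [0.0, 0.391, 0.92, 0.0]
force: [-0.2, 1.1, 0.1]
grip_width: 1.003
```

Emit:
{"op": "arm_command", "data": {"steps": [0.55, -0.7, 0, -1, 100, 0.55, -0.7, 0, -1, 100, 0.55, -0.7, 0, -1, 100, 0.55, -0.7, 0, -1, 100, 0.55, -0.7, 0, -1, 100]}}

```text
time_s: 2.55
eef_pos: [462.6, 139.4, 231.4]
ee_rot: [0.0, 0.581, 0.814, 0.0]
force: [0.2, -0.3, 0.1]
grip_width: 1.0
```

```bash
cat > look.py <<'E'
import sys
from h import *
s=sense();q=s["ee_rot"]
print(round(s["time_s"],2),np.round(s["eef_pos"],1),"jaw",round(np.degrees(np.arctan2(2*q[2]**2-1,2*q[1]*q[2])),1),"w",round(s["grip_width"],3),np.round(s["force"],1))
if len(sys.argv)>1:
    p=capture("wrist"); cv2.imwrite(f"pics/{sys.argv[1]}.png",p["frame"])
    for a in sys.argv[2:]:
        t,z=a.split(":")
        for r in search_frame(p,t)[:2]: print(t,"point",np.round(r["point"],1),round(r["score"],2))
        for r in trace(p,t)[:2]: print(t,"mask",round(r["score"],2),rect(p,r["mask"],float(z),True))
E
python3 look.py w1 filter_c:45
```

```text
2.55 [462.6 139.4 231.4] jaw 19.0 w 1.0 [ 0.2 -0.3  0.1]
filter_c point [462.1 145.   51.6] 0.8
filter_c mask 0.78 ([460.29998779296875, 142.8000030517578], [35.1, 28.2], 19.0)
```

View pics/w1.png

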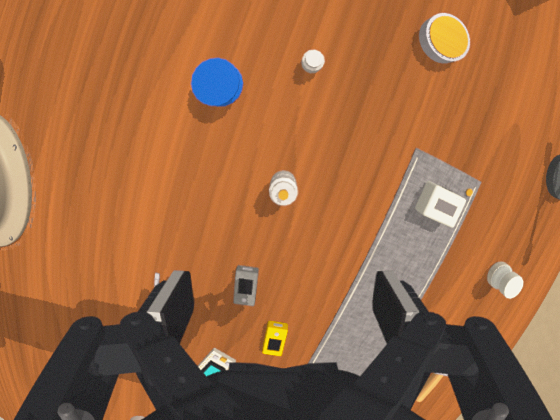

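Wrist view: filter at (284,188) with its tip up, meter at (245,286), coupler at (313,62). The filter is at about (461,140), right below the tool.

Emit:
{"op": "arm_command", "data": {"steps": [0, 0, -0.87, -0.8, 100, 0, 0, -0.87, -0.8, 100, 0, 0, -0.87, -0.8, 100, 0, 0, -0.87, -0.8, 100, 0, 0, -0.87, -0.9, 100]}}

```text
time_s: 3.32
eef_pos: [461.4, 141.6, 12.8]
ee_rot: [0.0, 0.716, 0.699, 0.0]
force: [0.7, 0.3, -0.8]
grip_width: 1.001
```

Emit:
{"op": "arm_command", "data": {"steps": [0, 0, 0, 0, 20, 0, 0, 0, 0, 20, 0, 0, 0, 0, 20, 0, 0, 0, 0, 20, 0, 0, 0, 0, 20]}}

```text
time_s: 3.95
eef_pos: [462.8, 140.9, 15.6]
ee_rot: [0.001, 0.715, 0.699, 0.001]
force: [-1.5, 1.1, 9.0]
grip_width: 0.336
```

Emit:
{"op": "arm_command", "data": {"steps": [0, 0, 0.6, 0, 15, 0, 0, 0.8, 0, 15, 0.4, -0.5, 0, 0, 15, 0.6, -0.75, 0, 0, 15, 0.6, -0.75, 0, 0, 15]}}

```text
time_s: 4.58
eef_pos: [542.8, 39.6, 85.0]
ee_rot: [0.001, 0.715, 0.699, 0.001]
force: [1.0, 1.2, -1.2]
grip_width: 0.341
```

Emit:
{"op": "arm_command", "data": {"steps": [0.6, -0.75, 0, 0, 15, 0.6, -0.75, 0, 0, 15, 0.6, -0.75, 0, 0, 15, 0.25, -0.33, 0, 0, 15, 0, 0, 0, 0, 15]}}

```text
time_s: 5.2
eef_pos: [644.6, -89.4, 84.2]
ee_rot: [0.0, 0.716, 0.698, 0.0]
force: [-0.1, -0.0, -0.6]
grip_width: 0.335
```

```bash
python3 look.py w2 mat:2 filter_c:90
```

```text
5.2 [644.6 -89.4  84.2] jaw -1.4 w 0.335 [-0.1 -0.  -0.6]
mat point [645.9 -18.8   2.4] 0.68
mat mask 0.7 ([645.2999877929688, -34.900001525878906], [220.9, 112.4], -1.7)
filter_c point [647.4 -83.2 115. ] 0.94
filter_c mask 0.65 ([642.0999755859375, -99.9000015258789], [63.5, 34.9], 6.9)
```

View pics/w2.png

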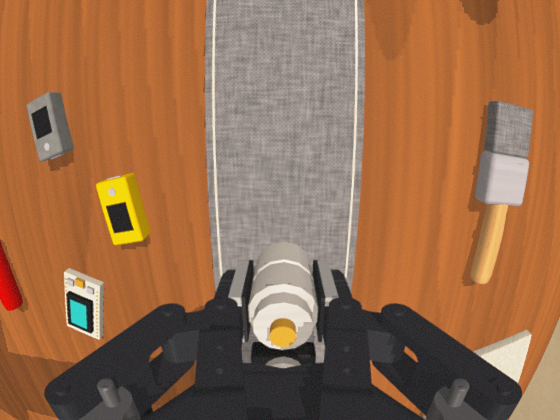

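The filter is held upright at (283,300), on the mat's midline. Lowering it now.

Emit:
{"op": "arm_command", "data": {"steps": [0, 0, -0.6, 0, 15, 0, 0, -0.6, 0, 15, 0, 0, -0.1, 0, 15, 0, 0, 0, 0, 15, 0, 0, 0, 0, 15]}}

```text
time_s: 6.08
eef_pos: [644.9, -88.4, 20.1]
ee_rot: [0.001, 0.715, 0.699, 0.0]
force: [0.1, -0.8, 0.0]
grip_width: 0.337
```

Emit:
{"op": "arm_command", "data": {"steps": [0, 0, -0.03, 0, 15, 0, 0, -0.03, 0, 15, 0, 0, 0, 0, 15, 0, 0, 0, 0, 15]}}

```text
time_s: 6.58
eef_pos: [644.8, -88.5, 17.6]
ee_rot: [0.001, 0.715, 0.699, 0.0]
force: [-4.0, 1.4, 9.9]
grip_width: 0.338
```

Emit:
{"op": "arm_command", "data": {"steps": [0, 0, 0, 0, 45, 0, 0, 0, 0, 60, 0, 0, 0, 0, 100, 0, 0, 0, 0, 100, 0, 0, 0.3, 0, 100]}}

```text
time_s: 7.2
eef_pos: [643.7, -88.2, 30.3]
ee_rot: [-0.001, 0.715, 0.699, -0.001]
force: [0.8, -0.2, -0.1]
grip_width: 0.997
```

Emit:
{"op": "arm_command", "data": {"steps": [0, 0, 1, 0, 100, 0, 0, 1, 0, 100, 0, 0, 0.7, 0, 100, -0.6, -0.7, 0.4, 0, 100, -0.6, -0.7, 0, 0, 100]}}

```text
time_s: 7.82
eef_pos: [584.2, -159.2, 188.8]
ee_rot: [0.002, 0.715, 0.699, 0.001]
force: [0.8, -0.4, 0.1]
grip_width: 1.001
```

Emit:
{"op": "arm_command", "data": {"steps": [-0.76, -0.86, 0, 0, 100, -0.76, -0.86, 0, 0, 100, -0.76, -0.86, 0, -0.5, 100, 0, 0, 0, -0.5, 100, 0, 0, 0, 0, 100]}}

```text
time_s: 8.45
eef_pos: [470.2, -287.7, 186.8]
ee_rot: [0.001, 0.745, 0.667, 0.0]
force: [0.6, 0.3, 0.6]
grip_width: 1.001
```

```bash
python3 look.py w3 battery_c:22
```

```text
8.45 [ 470.2 -287.7  186.8] jaw -6.4 w 1.001 [0.6 0.3 0.6]
battery_c point [ 471.6 -284.3   21.6] 0.61
battery_c point [ 636.4 -177.3   67.5] 0.17
battery_c mask 0.69 ([467.8999938964844, -286.70001220703125], [72.5, 47.3], -8.5)
```

View pics/w3.png

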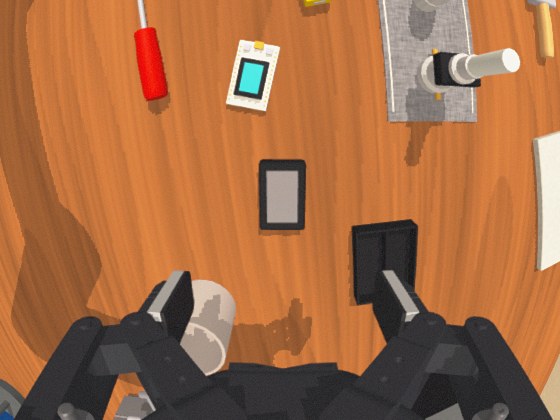

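Battery at (282,195), directly below the tool. The open tray (385,260) and the mug (205,330) are clear of the fingers.

Emit:
{"op": "arm_command", "data": {"steps": [0, 0, -0.9, -0.2, 80, 0, 0, -0.9, 0, 80, 0, 0, -0.9, 0, 80, 0, 0, -0.9, 0, 80, 0, 0, -0.08, 0, 80]}}

```text
time_s: 9.22
eef_pos: [469.5, -285.8, -0.4]
ee_rot: [-0.003, 0.75, 0.661, -0.0]
force: [-0.3, -0.3, 0.3]
grip_width: 0.797
```

Emit:
{"op": "arm_command", "data": {"steps": [0, 0, 0, 0, 80, 0, 0, 0, 0, 35, 0, 0, 0, 0, 35, 0, 0, 0, 0, 35, 0, 0, 0, 0, 35]}}

```text
time_s: 9.85
eef_pos: [471.2, -288.0, 3.7]
ee_rot: [0.002, 0.751, 0.66, 0.0]
force: [-0.3, 1.4, 7.1]
grip_width: 0.529
```

Emit:
{"op": "arm_command", "data": {"steps": [0, 0, 0.8, 0, 30, 0, 0, 1, 0, 30, 0, 0.8, 0, 0.3, 30, 0, 1, 0, 0.4, 30, 0, 1, 0, 0.4, 30]}}

```text
time_s: 10.48
eef_pos: [470.4, -146.1, 92.9]
ee_rot: [0.001, 0.718, 0.696, 0.0]
force: [0.4, -0.4, -1.4]
grip_width: 0.526
```

Emit:
{"op": "arm_command", "data": {"steps": [0.5, 0.9, 0, 0, 30, 0.75, 0.8, 0, 0, 30, 0.75, 0.7, 0, 0, 30, 0.75, 0.4, 0, 0, 30, 0.7, 0.2, 0, 0, 30]}}

```text
time_s: 11.1
eef_pos: [644.1, 4.1, 92.9]
ee_rot: [0.001, 0.718, 0.696, 0.0]
force: [0.6, -0.4, 0.0]
grip_width: 0.529
```

```bash
python3 look.py
```

```text
11.1 [644.1   4.1  92.9] jaw -1.8 w 0.529 [ 0.6 -0.4  0. ]
```

Emit:
{"op": "arm_command", "data": {"steps": [0.06, -0.04, -0.6, 0, 30, 0, 0, -0.6, 0, 30, 0, 0, -0.4, 0, 30, 0, 0, -0.1, 0, 30, 0, 0, 0, 0, 30]}}

```text
time_s: 11.72
eef_pos: [646.2, 0.5, 7.7]
ee_rot: [0.0, 0.718, 0.696, 0.0]
force: [0.5, 0.1, -1.3]
grip_width: 0.529
```

Emit:
{"op": "arm_command", "data": {"steps": [0, 0, -0.02, 0, 30, 0, 0, -0.02, 0, 30, 0, 0, 0, 0, 30]}}

```text
time_s: 12.1
eef_pos: [646.3, 0.6, 5.8]
ee_rot: [0.001, 0.718, 0.696, 0.0]
force: [-2.2, 0.6, 4.8]
grip_width: 0.53
```

Emit:
{"op": "arm_command", "data": {"steps": [0, 0, 0, 0, 65, 0, 0, 0, 0, 80, 0, 0, 0.3, 0, 80, 0, 0, 1, 0, 80, -0.3, 0, 1, 0.7, 80]}}

```text
time_s: 12.72
eef_pos: [631.0, 0.5, 122.1]
ee_rot: [0.0, 0.696, 0.718, 0.0]
force: [0.6, -0.5, 0.1]
grip_width: 0.8
```

Emit:
{"op": "arm_command", "data": {"steps": [-0.9, 0, 0.7, 1, 80, -0.9, 0, 0, 1, 80, -0.9, 0, 0, 1, 80, -0.7, -0.1, 0, 0, 80, 0, 0, 0, 0, 80]}}

```text
time_s: 13.35
eef_pos: [459.7, -4.4, 156.0]
ee_rot: [0.001, 0.597, 0.802, 0.0]
force: [0.1, 0.9, -0.4]
grip_width: 0.794
```

```bash
python3 look.py w4 meter_c:18
```

```text
13.35 [459.7  -4.4 156. ] jaw 16.6 w 0.794 [ 0.1  0.9 -0.4]
meter_c point [523.7 -71.2  15.7] 0.68
meter_c mask 0.84 ([458.70001220703125, 0.20000000298023224], [52.3, 27.7], 11.4)
meter_c mask 0.63 ([520.2999877929688, -70.0], [57.6, 31.8], 8.7)
```

View pics/w4.png

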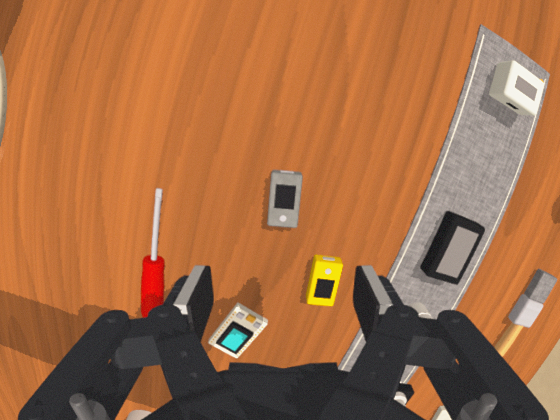

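The grey meter is at (284,199), tilted about 4° from the tool; the yellow look-alike (324,281) is clear.

Emit:
{"op": "arm_command", "data": {"steps": [0, 0.05, -0.8, -0.7, 60, 0, 0, -0.9, 0, 60, 0, 0, -0.9, 0, 60, 0, 0, -0.42, 0, 60, 0, 0, 0, 0, 60]}}

```text
time_s: 14.12
eef_pos: [460.8, -1.7, 2.6]
ee_rot: [-0.001, 0.621, 0.784, -0.001]
force: [0.4, -0.1, 0.5]
grip_width: 0.603
```

Emit:
{"op": "arm_command", "data": {"steps": [0, 0, 0, 0, 15, 0, 0, 0, 0, 15, 0, 0, 0, 0, 15, 0, 0, 0, 0, 15]}}

```text
time_s: 14.62
eef_pos: [461.8, -2.0, 4.9]
ee_rot: [0.001, 0.621, 0.783, 0.001]
force: [0.4, -0.1, 7.5]
grip_width: 0.317
```

Emit:
{"op": "arm_command", "data": {"steps": [0, 0, 0.7, 0, 15, 0, 0, 0.8, 0, 15, 0.6, 0.4, 0, -0.75, 15, 0.85, 0.4, 0, -0.75, 15, 0.85, 0.4, 0, -0.75, 15]}}

```text
time_s: 15.25
eef_pos: [577.1, 58.9, 79.5]
ee_rot: [0.0, 0.696, 0.718, 0.0]
force: [0.5, 0.2, -0.8]
grip_width: 0.314
```

Emit:
{"op": "arm_command", "data": {"steps": [0.85, 0.4, 0, -0.75, 15, 0.6, 0.27, 0, 0, 15, 0, 0, -0.5, 0, 15, 0, 0, -0.5, 0, 15, 0, 0, -0.2, 0, 15]}}

```text
time_s: 15.88
eef_pos: [647.6, 91.7, 17.6]
ee_rot: [-0.001, 0.718, 0.696, -0.001]
force: [-0.4, -0.7, -0.1]
grip_width: 0.321
```

```bash
python3 look.py
```

```text
15.88 [647.6  91.7  17.6] jaw -1.8 w 0.321 [-0.4 -0.7 -0.1]
```

Emit:
{"op": "arm_command", "data": {"steps": [0.04, 0, -0.15, 0, 15, 0, 0, -0.04, 0, 15, 0, 0, -0.02, 0, 15, 0, 0, 0, 0, 15, 0, 0, 0, 0, 15]}}

```text
time_s: 16.5
eef_pos: [650.5, 91.6, 8.7]
ee_rot: [0.0, 0.718, 0.696, 0.0]
force: [-0.2, 0.6, -0.3]
grip_width: 0.321
```

Emit:
{"op": "arm_command", "data": {"steps": [0, 0, -0.03, 0, 15, 0, 0, -0.02, 0, 15, 0, 0, 0, 0, 15]}}

```text
time_s: 16.88
eef_pos: [650.5, 91.7, 7.0]
ee_rot: [0.0, 0.718, 0.696, 0.0]
force: [-3.9, -0.1, 8.9]
grip_width: 0.319
```

Emit:
{"op": "arm_command", "data": {"steps": [0, 0, 0, 0, 50, 0, 0, 0, 0, 60, 0, 0, 0.3, 0, 60, 0, 0, 1, 0, 60, -0.3, -0.2, 1, 0, 70]}}

```text
time_s: 17.5
eef_pos: [635.5, 81.9, 123.0]
ee_rot: [0.0, 0.718, 0.696, 0.0]
force: [0.7, -0.6, 0.6]
grip_width: 0.703
```

Emit:
{"op": "arm_command", "data": {"steps": [-0.8, -0.8, 0.7, 0, 70, -0.8, -0.8, 0, -1, 70, -0.8, -0.8, 0, -1, 70, -0.8, -0.8, 0, -1, 70, -0.4, -0.9, 0, 0, 70]}}

```text
time_s: 18.12
eef_pos: [456.3, -121.8, 154.9]
ee_rot: [0.001, 0.803, 0.596, 0.0]
force: [1.3, -0.4, 0.8]
grip_width: 0.699
```

Emit:
{"op": "arm_command", "data": {"steps": [0, -0.9, 0, 0, 70, 0, 0, 0, 0, 70]}}

```text
time_s: 18.38
eef_pos: [457.7, -168.4, 154.7]
ee_rot: [0.001, 0.804, 0.594, 0.0]
force: [-0.3, 0.7, 0.5]
grip_width: 0.701
```

```bash
python3 look.py w5 board_c:9
```

```text
18.38 [ 457.7 -168.4  154.7] jaw -17.1 w 0.701 [-0.3  0.7  0.5]
board_c point [ 454.6 -164.1    7.5] 0.76
board_c mask 0.95 ([453.0, -166.3000030517578], [66.8, 41.0], -17.3)
```

View pics/w5.png

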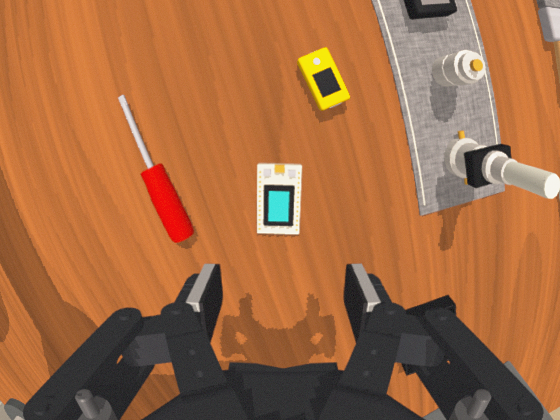

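The board is at (279,199), aligned with the tool. The screwdriver tip is about 85 mm away.

Emit:
{"op": "arm_command", "data": {"steps": [-0.08, 0.03, -0.8, 0, 70, 0, 0, -0.9, 0, 70, 0, 0, -0.9, 0, 65, 0, 0, -0.46, 0, 65, 0, 0, 0, 0, 60]}}

```text
time_s: 19.15
eef_pos: [453.2, -163.0, -0.2]
ee_rot: [-0.001, 0.803, 0.597, -0.0]
force: [0.4, -0.1, 0.8]
grip_width: 0.598
```

Emit:
{"op": "arm_command", "data": {"steps": [0, 0, -0.02, 0, 35, 0, 0, 0, 0, 35, 0, 0, 0, 0, 35, 0, 0, 0, 0, 35]}}

```text
time_s: 19.65
eef_pos: [454.5, -164.4, 1.1]
ee_rot: [0.001, 0.803, 0.596, 0.001]
force: [-0.2, 3.7, 7.8]
grip_width: 0.456
```

Emit:
{"op": "arm_command", "data": {"steps": [0, 0, 0.6, 0, 35, 0, 0, 0.8, 0, 35, 0, 0.6, 0.6, 0.8, 35, 0, 0.8, 0, 0.8, 35, 0.4, 0.8, 0, 0.8, 35]}}

```text
time_s: 20.27
eef_pos: [473.7, -53.4, 100.9]
ee_rot: [0.001, 0.736, 0.677, 0.0]
force: [0.8, -1.2, -0.6]
grip_width: 0.451
```

Emit:
{"op": "arm_command", "data": {"steps": [0.85, 0.6, 0, 0.7, 35, 0.85, 0.5, 0, 0, 35, 0.85, 0.04, 0, 0, 35, 0.85, 0, 0, 0, 35, 0, 0, 0, 0, 35]}}

```text
time_s: 20.9
eef_pos: [645.4, 2.7, 99.7]
ee_rot: [0.001, 0.715, 0.699, 0.0]
force: [-0.7, -0.8, -0.2]
grip_width: 0.45
```

```bash
python3 look.py w6 battery_c:24
python3 - <<'E'
from h import *
p=capture("top"); cv2.imwrite("pics/top2.png",cv2.resize(p["frame"][120:300,130:450],None,fx=2.5,fy=2.5))
for t,z in (("filter_c",50),("meter_c",20),("battery_c",24),("board_c",105)):
    for r in trace(p,t)[:2]: print(t,round(r["score"],2),rect(p,r["mask"],z))
E
```

```text
20.9 [645.4   2.7  99.7] jaw -1.3 w 0.45 [-0.7 -0.8 -0.2]
battery_c point [645.1  23.7  24.7] 0.73
battery_c mask 0.68 ([645.2999877929688, 23.5], [45.6, 29.8], 87.3)
filter_c 0.68 ([638.7999877929688, -96.0999984741211], [36.2, 20.0], 82.1)
meter_c 0.58 ([523.0, -74.80000305175781], [49.4, 28.5], 8.4)
board_c 0.74 ([621.7999877929688, -137.60000610351562], [126.9, 96.2], -1.0)
```

View pics/w6.png

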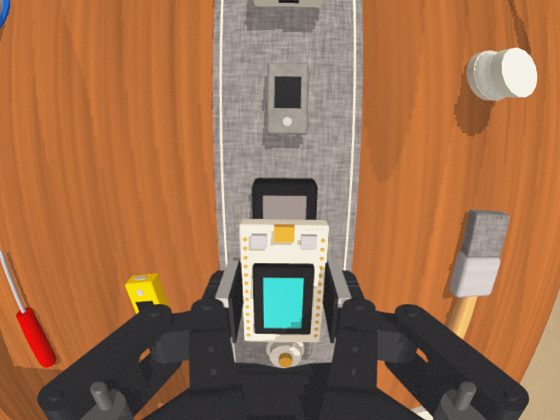

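Run:
```python
from h import *
p=capture("wrist")
for u,v in ((243,221),(327,223),(283,341)): print(at_z(p,u,v,107.6,True).round(1))
for u,v in ((258,180),(312,180)): print(at_z(p,u,v,24,True).round(1))
for u,v in ((271,65),(306,66),(268,132),(305,134)): print("meter",at_z(p,u,v,20,True).round(1))
```

```text
[625.3  35.  107.6]
[662.5  33.2 107.6]
[641.4 -32.4 107.6]
[625.9  36.7  24. ]
[663.   35.9  24. ]
meter [636.9 115.5  20. ]
meter [660.4 114.4  20. ]
meter [633.6  69.3  20. ]
meter [658.8  67.3  20. ]
```

Board and battery edges agree within about 2 mm. Lowering.

Emit:
{"op": "arm_command", "data": {"steps": [0.02, 0, -0.5, -0.1, 35, 0, 0, -0.5, 0, 35, 0, 0, -0.36, 0, 35, 0, 0, -0.06, 0, 35, 0, 0, 0, 0, 35]}}

```text
time_s: 21.98
eef_pos: [645.1, 2.5, 29.4]
ee_rot: [0.0, 0.718, 0.696, 0.0]
force: [-0.5, -0.2, 0.7]
grip_width: 0.45
```

Emit:
{"op": "arm_command", "data": {"steps": [0, 0, -0.02, 0, 35, 0, 0, 0, 0, 35, 0, 0, 0, 0, 35]}}

```text
time_s: 22.35
eef_pos: [644.9, 2.5, 28.0]
ee_rot: [0.0, 0.718, 0.696, 0.0]
force: [-0.4, -0.1, -1.0]
grip_width: 0.449
```

Emit:
{"op": "arm_command", "data": {"steps": [0, 0, -0.03, 0, 35, 0, 0, 0, 0, 35, 0, 0, -0.02, 0, 35, 0, 0, 0, 0, 35]}}

```text
time_s: 22.85
eef_pos: [644.8, 2.6, 25.3]
ee_rot: [0.0, 0.718, 0.696, 0.0]
force: [-0.0, -0.6, 0.2]
grip_width: 0.452
```

Emit:
{"op": "arm_command", "data": {"steps": [0, 0, -0.02, 0, 35, 0, 0, 0, 0, 35, 0, 0, 0, 0, 35]}}

```text
time_s: 23.22
eef_pos: [644.9, 2.5, 25.2]
ee_rot: [0.0, 0.718, 0.696, 0.0]
force: [-2.4, 0.4, 7.0]
grip_width: 0.449
```

Contact. Release and retreat.

Emit:
{"op": "arm_command", "data": {"steps": [0, 0, 0, 0, 55, 0, 0, 0, 0, 70, 0, 0, 0.1, 0, 70, 0, 0, 0.5, 0, 70, 0, 0, 1, 0, 70]}}

```text
time_s: 23.85
eef_pos: [643.7, 2.7, 103.5]
ee_rot: [-0.002, 0.718, 0.696, -0.001]
force: [-0.3, -0.3, 0.1]
grip_width: 0.699
```

Emit:
{"op": "arm_command", "data": {"steps": [-0.9, 0, 1, 0, 70, -0.9, 0, 0.5, 0, 70, -0.9, 0, 0, 0, 70, -0.9, 0, 0, 0, 70, -0.9, 0, 0, 0, 70]}}

```text
time_s: 24.48
eef_pos: [421.5, 2.6, 176.0]
ee_rot: [0.0, 0.718, 0.696, 0.0]
force: [-0.0, -0.9, 0.4]
grip_width: 0.701
```

```bash
python3 look.py
python3 - <<'E'
from h import *
p=capture("top"); cv2.imwrite("pics/top3.png",cv2.resize(p["frame"][140:300,130:450],None,fx=2.5,fy=2.5,interpolation=cv2.INTER_CUBIC))
for t,z in (("mat",2),("filter_c",50),("meter_c",20),("battery_c",24),("board_c",33),("coupler_c",30)):
    for r in trace(p,t)[:3]: print(t,round(r["score"],2),rect(p,r["mask"],z))
p=capture("scene"); cv2.imwrite("pics/s3.png",cv2.resize(p["frame"][150:360,140:460],None,fx=2.5,fy=2.5,interpolation=cv2.INTER_CUBIC))
E
```

```text
24.48 [421.5   2.6 176. ] jaw -1.8 w 0.701 [-0.  -0.9  0.4]
mat 0.59 ([647.9000244140625, 2.0999999046325684], [462.6, 110.4], -1.8)
filter_c 0.72 ([640.5999755859375, -90.0999984741211], [38.3, 28.8], 62.1)
meter_c 0.59 ([523.0, -75.19999694824219], [52.8, 29.4], 6.1)
meter_c 0.54 ([649.7000122070312, 89.30000305175781], [49.0, 29.4], -0.9)
battery_c 0.69 ([622.5999755859375, -3.4000000953674316], [66.2, 6.7], -0.9)
battery_c 0.53 ([647.9000244140625, 88.9000015258789], [50.1, 29.6], -4.1)
board_c 0.65 ([644.2999877929688, -2.5999999046325684], [63.6, 40.1], -0.9)
coupler_c 0.66 ([447.79998779296875, 274.29998779296875], [29.6, 21.1], -1.1)
```

View pics/top3.png

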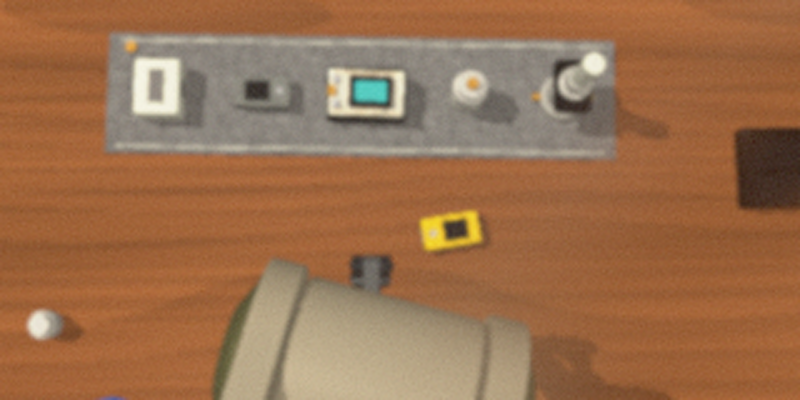

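View pics/s3.png

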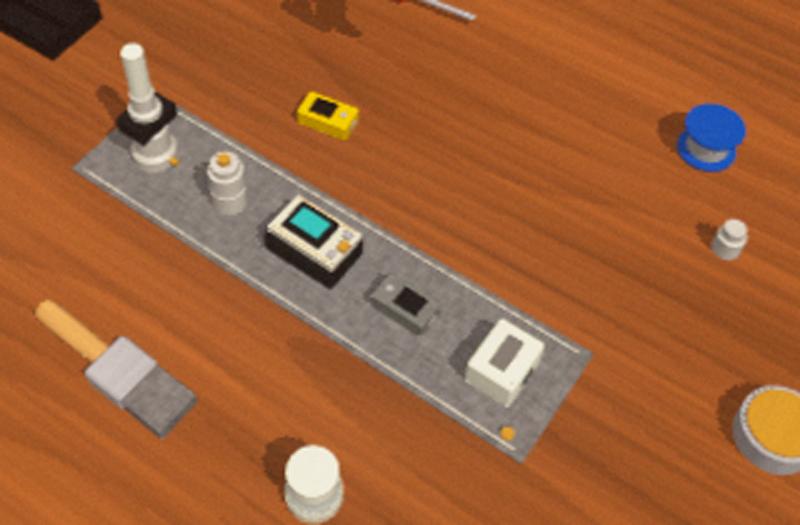

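Both views show filter, battery with the board on top, and meter in a straight, evenly spaced row on the mat (top crop x≈470, 367, 262, between antenna foot 565 and supply 157). Everything is upright and the coupler hasn't moved.

```bash
python3 -c "
from rig import finish_job; print(finish_job())"
```

```text
the job is handed in; nothing more can be done
None
```

The row is laid out on the mat and the job is handed in, at about 25 s of the 109 s allowed. No verdict was reported. From the antenna, the order is filter (upright), battery pack with the display board face up on top, then the light-grey meter next to the supply block.

The last camera checks, with the arm clear of everything, gave:

| Check | Measured | Limit |
|---|---|---|
| Mat centre | (648, 2) mm, turned -1.8° | – |
| Meter | (650, 89) mm, within about 3 mm of its spot | 15 mm off the centre line, 16 mm along it |
| Board | (644, -3) mm | within 12 mm of the battery |
| Filter | released at (645, -88) mm; last mask (641, -90) mm | 15 mm off the centre line, 16 mm along it |
| Angles of board and meter | within about 1° of the mat | 0.2 rad (11°) |

- **Battery:** the board hides it from above, so I couldn't measure its final centre. I released it at (646, 1), and its edge seen just before placing the board put it at about y = 1. The final pictures show the board centred on it.
- **Board:** the last reading is about 4 mm from where the wrist camera put it before release (y = 1). I put that down to viewing angle, and it is within the limit either way.
- **Network errors:** the networks sometimes reported the yellow look-alike as the meter, and once the meter as the battery. I discarded those after checking the pictures.
- **Left alone:** I never touched the coupler or the yellow look-alike. Both look unmoved, although the coupler readings from top views at the start and end differ by 6 mm or less, which I take as network noise.

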